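# Set the throwing gauge to the master pot

## Robot

A 6-joint arm with a two-finger parallel gripper is mounted at the origin on the work surface. World frame = base frame: x ahead of the robot, y to its left, z up, the work surface at z = 0. Lengths are in m, angles in rad, forces in N, time in s.
With the tool pointing down it reaches from about 0.325 to 0.75 m from the base axis. Payload 7.6 kg.
Tool frame: the origin (TCP) lies on the centre line of the jaws, within the pads' length; the fingertips stand 14 mm ahead of it and the grasp point (between the pads) lies 5 mm behind it (bot.tips_ahead is the distance from the TCP to the fingertips, in m); z points along the fingers, y is the line along which they close (so a half turn about z gives the same grasp; the last joint's range is limited). The gripper opens to 85 mm and grips with 20 to 120 N. Pads are 22 mm wide; open, the fingers measure 114 mm over their backs; the gripper's body (76 mm by 85 mm) begins 54 mm behind the grasp point. The pads swing forward as they close: fully open they stand 13 mm farther back than shut.
Start: joints at [-1.233, 0.052, 1.401, -0, 1.689, -0.07], TCP at [0.208, -0.482, 0.245] pointing down, gripper open.
Joint ranges: [-2.9, 2.9], [-0.91, 2.17], [0.12, 2.37], [-1.06, 4.2], [0.26, 2.73], [-2.93, 2.93]. Speed limits (rad/s): [2.57, 2.57, 3.01, 3.14, 3.14, 3.14].

## Interface

Orientations are given as a 3x3 rotation matrix whose columns are the frame's x, y, z axes.
In Python, from bench import bot gives the robot as it stands.
- The arm moves only by the tool apply_moves, never from a script. Its argument "motion" is one flat list of numbers, 7 for each row, row after row: the shift along the tool's x, y, z in cm, then the turn, a rotation vector about the tool's x, y, z in degrees, then the finger opening in cm, from 0 to 8.54. In form: [dx, dy, dz, ax, ay, az, hand, dx, dy, dz, ax, ay, az, hand, ...]. A call has 1 to 12 rows; each row is the pose to reach, as a shift and turn from the pose commanded when the call began, along the tool's axes at that moment; what a row does not reach only later rows make up. A row lasts 1/10 s, in which the tool goes at most 50 mm and 8.59 degrees, less where a joint would pass 70% of its speed; a pose out of reach is approached as far as the arm can. A call with a gripper value outside its range is refused whole. The fingers move at their own pace and stop on an object; "force" is the grip in N (left out, the last holds). Time passes only in rows, so rows that repeat a pose let the fingers close. It gives the time, the measured TCP pose, the force, the opening and the grip force at its end, in the units of the state.
- bot.observe(): the state, without advancing time (a new reading comes with each control period).
- bot.capture(name): name is "side" or "top" or "wrist"; returns a dict with "image" (384x512x3 uint8, blue, green, red), "fx", "fy", "cx", "cy" (pixels), "pose" (4x4, takes a point from camera to world coordinates); the wrist camera has in their place "tool_from_camera" (4x4, takes a point from camera to tool coordinates, whose origin is the TCP and whose axes are the flange's). Camera axes: x right, y down, z forward; pixel columns grow to the right and rows downward; lengths in m; the calibration is good to about 2 mm. A picture is of the moment at which its call begins: read the wrist's pose just before it. There is no depth.
- bot.sign_off(): hands the job in; it is judged then, once.
The state is a dict: "t": time; "joint_positions": joint angles; "dq": joint speeds; "tau": joint torques, N m; "ee_pos": TCP position; "tool_rot": TCP orientation; "ft_force": force on the tool from outside, world axes, zero at the start; "wrist_torque": the same for the moment, N m; "opening": finger opening in m; "grip_force": force on a finger pad.
Only numpy, scipy, OpenCV 4.12 (cv2) and the standard library are available. Lean on these libraries where they do the work, as an engineer would, in place of code of your own. Each camera call takes 0.05 s, during which the arm holds its last target. There are 200 camera calls.

## Task

Set the throwing gauge from the master pot on the banding wheel: bring its raised arm down until you feel the tip just touch the pot's rim, no more than a light touch, and leave the arm there. Then slide the pot out from under the tip so the setting is not lost, and stand it gently, upright, wholly on the free end of the ware board. Leave the cups, the bowl and the takeaway cup where they are.

Things in the scene. Friction and masses are not known exactly. Their poses are not given: they have to be found in the camera images.
- pot: the master pot: a plain straight-sided open stoneware cylinder, 100 mm outside diameter, 95 mm tall, wall 9 mm with a flat rim, inner floor 9 mm up, 0.4 to 0.65 kg, loose. Stands upright at the start, centred within 2 mm on the wheel. Too wide to span: pinch the wall at the rim from above. Origin at the centre of its underside, z up.
- wheel: head of the banding wheel, a flat aluminium disc 200 mm across and 10 mm thick on a spindle, free to turn about the vertical with slight friction; its height above the table differs from run to run (58 to 82 mm). Its foot is fixed to the table. Origin at the centre of the disc's top face, z up.
- gauge: stand of the throwing gauge, fixed: round cast foot 110 mm across, a 14 mm post to 227 mm high, a clamp with wing knob. Origin on the table under the hinge (post and foot centre stand 20 mm to -y of it), x along the arm towards the wheel's centre, z up. The hinge lies 246 mm (within 3) from the wheel's axis, so the tip comes down on the rim at the pot's side nearest the stand.
- gauge_arm (a joint): the gauge arm's hinge angle in rad: 0 = arm level, growing as the arm is raised; range -0.30 to 0.80, starts raised 0.40 to 0.65; the tip meets the rim between about -0.07 and 0.07. A stiff friction hinge that takes about 0.4 N m to turn (about 3 to 4 N pressing down 100 mm from the hinge), and stays where it is left.
- gauge_hinge (a point): point on the hinge axis, in the middle of the arm, 189 mm above the table.
- bar_push (a point): point on the top face of the arm, 115 mm from the hinge. The arm is a plain aluminium bar, 12 mm wide and 10 mm high, from a round counterweight 72 mm behind the hinge to 140 mm ahead of it; press down or pinch the bar here.
- pointer: flexible end of the arm: a thin spring-steel leaf, 10 mm wide, running on from the bar's end (140 mm from the hinge), with a black rubber tip, 12 mm thick, 20 mm long, hanging from it 200 mm from the hinge. The leaf yields: once the tip touches, about 1.5 N per mm. More than 8 N between tip and pot is too hard. Origin at the leaf's root.
- pointer_tip (a point): the lowest point of the rubber tip: 200 mm along the arm from the hinge and 24 mm below the arm's centre line. This is the height that the gauge is set to.
- board: the ware board, a plywood board 400 x 180 x 18 mm lying on the table, fixed. Origin at the centre of its underside, x along its length away from the robot, z up; top face at 18 mm.
- board_free (a point): point on the board's top face at the middle of its free end, 110 mm from the board's centre towards the robot.
- cup0: finished cup on the board near its middle, 78 mm across, 80 mm tall, 0.25 kg, loose. Origin at the centre of its underside.
- cup1: second such cup, at the board's far end. Origin at the centre of its underside.
- bowl: open bowl with a fluted rim, 145 mm across, 60 mm tall, loose on the table beyond the wheel. Origin at the centre of its underside.
- tumbler: closed takeaway cup with a flat lid, 84 mm across, 122 mm tall, loose on the table beyond the wheel, between the bowl and the board. Origin at the centre of its underside.

How it is judged:
By the outcome, as a careful person would: the job done as asked, in the order asked, and still so for the second after the job is handed in, with the robot touching nothing.
It also fails if it takes over 56 s, if anything falls off the work surface, if the arm or the gripper's body presses on something with over 40 N, if the wrist force passes 120 N, or if a joint passes its speed limit or range.

## Working session

There is one attempt and no reset: what is moved stays moved. The work goes in short steps, Python scripts to look and compute and a tool call to move; the robot and the scene stay as the last step left them, time stands still between calls to the robot, and variables do not carry over. Pictures are saved under pics/ and viewed, at most 10 in all, crops included, and the job is handed in when it is done.

Besides the shell and the picture viewer there is one more tool, called after ">>>" as a command line: name --argument value ..., lists and objects as JSON in quotes. apply_moves: Moves the arm, as the interface text tells. Its arguments: {"type":"object","properties":{"motion":{"type":"array","items":{"type":"number"}},"force":{"type":"number"}},"required":["motion"]}

```bash
mkdir -p pics; ls; python3 - <<'E'
from bench import bot
import cv2,numpy as np
s=bot.observe()
for k in s: print(k,np.round(s[k],3).tolist())
for n in("top","side"):
    c=bot.capture(n); cv2.imwrite(f"pics/{n}0.png",c["image"]); print(n,c["fx"],c["fy"],c["cx"],c["cy"],np.round(c["pose"],4).tolist())
E
```

```text
pics
t 0.0
joint_positions [-1.233, 0.053, 1.402, -0.0, 1.689, -0.07]
dq [-0.001, -0.001, -0.004, -0.001, -0.0, 0.0]
tau [0.0, -38.167, -36.019, -0.0, 0.006, 0.0]
ee_pos [0.208, -0.482, 0.244]
tool_rot [[0.918, 0.397, -0.001], [0.397, -0.918, 0.002], [0.0, -0.002, -1.0]]
ft_force [0.924, -0.611, -0.268]
wrist_torque [-0.003, -0.017, -0.026]
grip_force 0.0
opening 0.085
top 387.8139280436915 387.8139280436915 252.71164600740454 196.14167254065242 [[-0.0216, -0.9909, 0.1326, 0.4791], [-0.9998, 0.0206, -0.0086, -0.0021], [0.0058, -0.1327, -0.9911, 0.9978], [0.0, 0.0, 0.0, 1.0]]
side 453.0152692435289 453.0152692435289 258.3577634219303 189.23240569269458 [[-0.991, -0.0926, 0.0966, 0.4924], [-0.1337, 0.7142, -0.6871, 0.7538], [-0.0054, -0.6938, -0.7201, 0.96], [0.0, 0.0, 0.0, 1.0]]
```

View pics/top0.png

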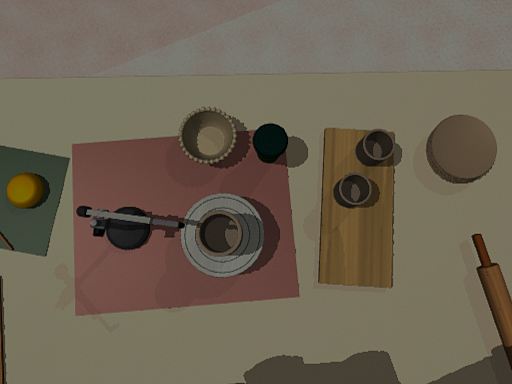

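View pics/side0.png

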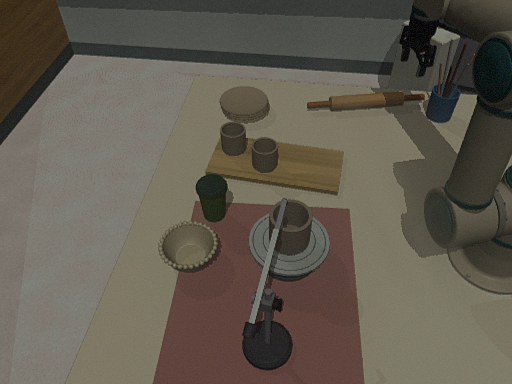

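Top view: wheel about (222,234), pot rim about (220,232), arm from (83,211) to (183,224), and the board at columns 320–393, with rows 205–287 free. I'll enlarge the wheel and gauge in both views for exact pixels.

```bash
cat > h.py <<'E'
import numpy as np,cv2
from bench import bot
def ray(c,u,v):
    d=np.array([(u-c["cx"])/c["fx"],(v-c["cy"])/c["fy"],1.]); P=np.array(c["pose"]); return P[:3,3],P[:3,:3]@d
def onz(c,u,v,z):
    o,d=ray(c,u,v); return o+d*(z-o[2])/d[2]
def tri(c1,p1,c2,p2):
    A=[];b=[]
    for c,p in((c1,p1),(c2,p2)):
        o,d=ray(c,*p); d=d/np.linalg.norm(d); M=np.eye(3)-np.outer(d,d); A.append(M); b.append(M@o)
    x=np.linalg.lstsq(np.vstack(A),np.hstack(b),rcond=None)[0]
    return x,[float(np.linalg.norm(M@x-k)) for M,k in zip(A,b)]
def proj(c,X):
    P=np.array(c["pose"]); q=P[:3,:3].T@(np.array(X)-P[:3,3]); return np.array([c["fx"]*q[0]/q[2]+c["cx"],c["fy"]*q[1]/q[2]+c["cy"]])
E
python3 - <<'E'
import cv2,numpy as np
a=cv2.imread("pics/top0.png")[190:290,70:270]; b=cv2.imread("pics/side0.png")[190:370,200:345]
g=lambda x,k:np.clip(cv2.resize(x,None,fx=k,fy=k,interpolation=cv2.INTER_CUBIC).astype(float)*1.8,0,255).astype(np.uint8)
cv2.imwrite("pics/ta.png",g(a,4)); cv2.imwrite("pics/sa.png",g(b,3.3))
E
```

```text
(no output)
```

View pics/ta.png

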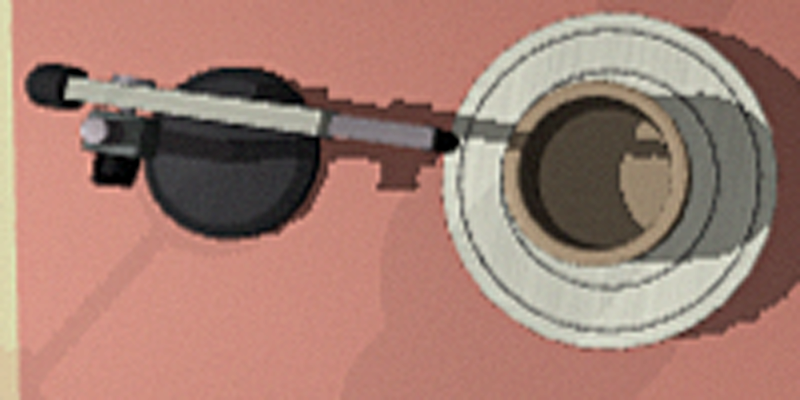

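View pics/sa.png

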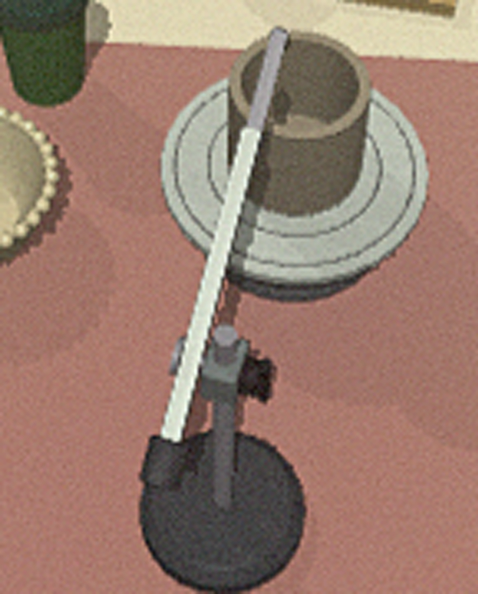

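The crops give top pixels: bar end (151,220), bar rear (86,212), rim about (219,233), wheel about (222,235). In the side view the bar end is (277,229) and the leaf tip is (285,200). Next I'll compute the geometry.

```bash
python3 - <<'E'
from h import *
np.set_printoptions(precision=4,suppress=True)
T=bot.capture("top");S=bot.capture("side")
t=lambda X,Y:(70+X/4-.4,190+Y/4-.4); s=lambda X,Y:(200+X/3.3-.35,190+Y/3.3-.35)
P={}
for n,a,b in(("bar_end",(324,123),(254,131)),("bar_back",(66,89),(173,440)),("leaf_tip",(437,138),(281,33)),("post_top",(95,131),(225,335)),
   ("wheel",(608.5,181),(295,172)),("rim",(596.5,172.5),(300,86)),("foot",(233,153),(222,512))):
    P[n],e=tri(T,t(*a),S,s(*b)); print(n,P[n],np.round(e,4))
d=P["bar_end"]-P["bar_back"]; print("len",np.linalg.norm(d),"pitch",np.arctan2(d[2],np.hypot(d[0],d[1])),"yaw",np.arctan2(d[1],d[0]))
for z in(.06,.07,.08):
    pts=[onz(T,*t(*q),z)[:2] for q in((442,178),(775,185),(608,12),(610,350))]; print(z,"diam",np.linalg.norm(pts[0]-pts[1]),np.linalg.norm(pts[2]-pts[3]),np.mean(pts,0))
for z in(.155,.165,.175):
    pts=[onz(T,*t(*q),z)[:2] for q in((502,170),(691,175),(597,80),(597,266))]; print(z,"rimdiam",np.linalg.norm(pts[0]-pts[1]),np.linalg.norm(pts[2]-pts[3]),np.mean(pts,0))
# board: wood mask
im=T["image"]; hsv=cv2.cvtColor(im,cv2.COLOR_BGR2HSV); roi=np.zeros(im.shape[:2],np.uint8)
m=((hsv[...,0]>8)&(hsv[...,0]<22)&(hsv[...,1]>95)&(hsv[...,2]>70)).astype(np.uint8); m[:,:310]=0;m[:,405:]=0;m[:110]=0;m[300:]=0
m=cv2.morphologyEx(m,cv2.MORPH_OPEN,np.ones((3,3)))
c=max(cv2.findContours(m,0,2)[0],key=cv2.contourArea); r=cv2.minAreaRect(c); bx=cv2.boxPoints(r); print("board",bx)
for q in bx: print(onz(T,*q,.018))
w=[onz(T,*q,.018)[:2] for q in bx]; print([np.linalg.norm(w[i]-w[i-1]) for i in range(4)])
for z,q in((.098,(354,184)),(.098,(377,141))): print("cup",onz(T,*q,z))
print(bot.capture("wrist")["tool_from_camera"])
E
```

```text
bar_end [0.5359 0.1875 0.2564] [0.0001 0.0001]
bar_back [0.5635 0.3479 0.1687] [0.0001 0.0001]
leaf_tip [0.526  0.1289 0.2818] [0.0002 0.0002]
post_top [0.5376 0.3094 0.2241] [0.001 0.001]
wheel [0.5128 0.0662 0.062 ] [0.0007 0.0007]
rim [0.5138 0.0654 0.16  ] [0.0004 0.0004]
foot [0.5378 0.3101 0.0029] [0.0007 0.0007]
len 0.18492205611505566 pitch 0.49410788797061317 yaw -1.7412500879826571
0.06 diam 0.20032794790445743 0.2025248871848519 [0.5127 0.0662]
0.07 diam 0.19819177307522928 0.20036528553754276 [0.5124 0.0654]
0.08 diam 0.19605559824600122 0.19820568389023346 [0.512  0.0647]
0.155 rimdiam 0.10227231952212874 0.10026941071109531 [0.5136 0.0657]
0.165 rimdiam 0.1010588198143901 0.09907967627306186 [0.5132 0.0649]
0.175 rimdiam 0.09984532010665147 0.09788994183502835 [0.5128 0.0641]
board [[318.7505 284.3627]
 [324.8963 127.643 ]
 [397.0207 130.4714]
 [390.8748 287.1912]]
[ 0.3864 -0.1693  0.018 ]
[ 0.7869 -0.2031  0.018 ]
[ 0.7755 -0.3915  0.018 ]
[ 0.3756 -0.3478  0.018 ]
[np.float64(0.17876420392308848), np.float64(0.4018348929559179), np.float64(0.1887027010047036), np.float64(0.40224235072929737)]
cup [ 0.6234 -0.249   0.098 ]
cup [ 0.7263 -0.3099  0.098 ]
[[-0.0011 -0.9518 -0.3068  0.0776]
 [ 1.     -0.0011 -0.0002 -0.0003]
 [-0.0002 -0.3068  0.9518 -0.128 ]
 [ 0.      0.      0.      1.    ]]
```

```bash
cat >> h.py <<'E'
def go(p,yaw=None):
    "shift (cm) and turn (deg) in tool axes to reach TCP p with tool x at yaw, pointing down"
    from scipy.spatial.transform import Rotation as R
    s=bot.observe(); M=np.array(s["tool_rot"]); d=M.T@(np.array(p)-s["ee_pos"])*100
    if yaw is None: a=np.zeros(3)
    else:
        c,n=np.cos(yaw),np.sin(yaw); a=np.degrees(R.from_matrix(M.T@np.array([[c,n,0],[n,-c,0],[0,0,-1.]])).as_rotvec())
    print("at",np.round(s["ee_pos"],4),"shift",np.round(d,2),"turn",np.round(a,1),"t",round(s["t"],2))
E
python3 -c "
from h import *
print(bot.tips_ahead)
go([.208,-.482,.34],.408);go([.538,.198,.34],1.39)"
```

```text
0.014
at [ 0.2082 -0.4818  0.2449] shift [-0.02  0.   -9.51] turn [-0. -0. -0.] t 0.25
at [ 0.2082 -0.4818  0.2449] shift [ 57.24 -49.33  -9.47] turn [ -0.   -0.  -56.3] t 0.25
```

>>> apply_moves --motion '[0, 0, -5, 0, 0, 0, 4, 0, 0, -9.5, 0, 0, 0, 0, 4, -3, -9.5, 0, 0, -6, 0, 8, -6.5, -9.5, 0, 0, -12, 0, 12, -10, -9.5, 0, 0, -18, 0, 16, -14, -9.5, 0, 0, -24, 0, 20, -17, -9.5, 0, 0, -30, 0, 24, -20.5, -9.5, 0, 0, -36, 0, 28, -24, -9.5, 0, 0, -42, 0, 32, -27.5, -9.5, 0, 0, -48, 0, 36, -31, -9.5, 0, 0, -53, 0, 40, -34.5, -9.5, 0, 0, -56.3, 0]' --force 40

```text
t: 1.45
ee_pos: [0.4267, -0.0303, 0.3404]
tool_rot: [[0.176, 0.984, 0.001], [0.984, -0.176, -0.0], [-0.0, 0.001, -1.0]]
ft_force: [1.0, -1.2, 0.8]
opening: 0.0003
grip_force: 0.0
```

```bash
python3 -c "
from h import *
go([.538,.198,.34],1.39);go([.538,.198,.27],1.39)"
```

```text
at [ 0.4267 -0.0303  0.3404] shift [24.43  6.93  0.04] turn [0.  0.  0.2] t 1.45
at [ 0.4267 -0.0303  0.3404] shift [24.43  6.93  7.04] turn [0.  0.  0.2] t 1.45
```

>>> apply_moves --motion '[4.5, 1.3, 0, 0, 0, 0, 0, 9, 2.6, 0, 0, 0, 0, 0, 13.5, 3.9, 0, 0, 0, 0, 0, 18, 5.2, 0, 0, 0, 0, 0, 22, 6.3, 0, 0, 0, 0, 0, 24.4, 6.9, 0, 0, 0, 0, 0, 24.4, 6.9, 3, 0, 0, 0, 0, 24.4, 6.9, 5.5, 0, 0, 0, 0, 24.4, 6.9, 5.5, 0, 0, 0, 0, 24.4, 6.9, 5.5, 0, 0, 0, 0]'

```text
t: 2.45
ee_pos: [0.538, 0.1952, 0.2858]
tool_rot: [[0.18, 0.984, -0.0], [0.984, -0.18, -0.0], [-0.0, -0.0, -1.0]]
ft_force: [0.2, 0.9, 0.2]
opening: 0.0
grip_force: 0.0
```

```bash
python3 - <<'E'
from h import *
g=lambda x,k:np.clip(cv2.resize(x,None,fx=k,fy=k,interpolation=cv2.INTER_CUBIC).astype(float)*1.8,0,255).astype(np.uint8)
s=bot.observe(); print(s["ee_pos"],s["ft_force"])
a=bot.capture("side")["image"][170:370,190:350]
b=bot.capture("wrist")["image"]
A=g(a,2.4);B=g(b,1); B=cv2.copyMakeBorder(B,0,A.shape[0]-384,0,0,0) if A.shape[0]>384 else B
cv2.imwrite("pics/p1.png",cv2.resize(np.hstack([A,B]),None,fx=.88,fy=.88))
E
```

```text
[0.53797765 0.19521872 0.28576582] [0.19785877 0.85675    0.22659005]
```

View pics/p1.png

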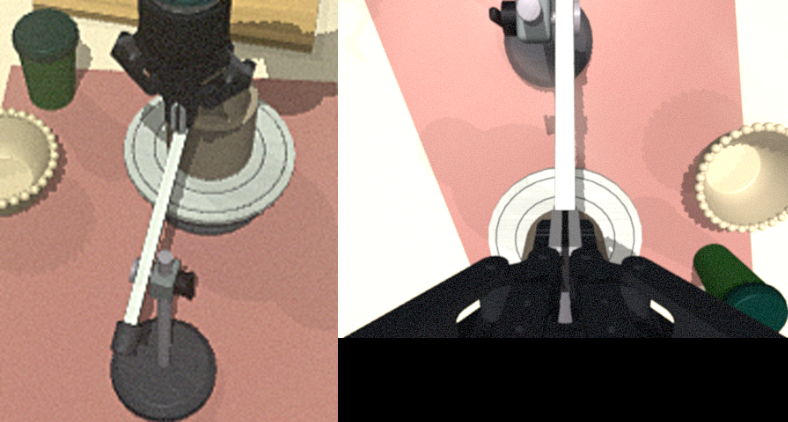

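The closed fingertips are centred over the bar and clear of everything. I'll press down in stages.

>>> apply_moves --motion '[0, 0, 0.8, 0, 0, 0, 0, 0, 0, 1.6, 0, 0, 0, 0, 0, 0, 2.4, 0, 0, 0, 0, 0, 0, 3.2, 0, 0, 0, 0, 0, 0, 4, 0, 0, 0, 0, 0, 0, 4.8, 0, 0, 0, 0, 0, 0, 5.6, 0, 0, 0, 0, 0, 0, 5.6, 0, 0, 0, 0]'

```text
t: 3.35
ee_pos: [0.5376, 0.1952, 0.2274]
tool_rot: [[0.179, 0.984, -0.002], [0.984, -0.179, -0.001], [-0.001, -0.002, -1.0]]
ft_force: [-0.5, 0.5, 0.7]
opening: 0.0001
grip_force: 0.0
```

>>> apply_moves --motion '[0, 0, 0.3, 0, 0, 0, 0, 0, 0, 0.6, 0, 0, 0, 0, 0, 0, 0.8, 0, 0, 0, 0, 0, 0, 0.9, 0, 0, 0, 0, 0, 0, 1.0, 0, 0, 0, 0]'

```text
t: 3.85
ee_pos: [0.5381, 0.1952, 0.2194]
tool_rot: [[0.18, 0.984, 0.0], [0.984, -0.18, -0.0], [-0.0, 0.0, -1.0]]
ft_force: [-1.1, -1.0, 3.9]
opening: -0.0002
grip_force: 1.6
```

>>> apply_moves --motion '[0, 0, 0.1, 0, 0, 0, 0, 0, 0, 0.2, 0, 0, 0, 0, 0, 0, 0.3, 0, 0, 0, 0, 0, 0, 0.4, 0, 0, 0, 0, 0, 0, 0.5, 0, 0, 0, 0, 0, 0, 0.6, 0, 0, 0, 0, 0, 0, 0.7, 0, 0, 0, 0, 0, 0, 0.8, 0, 0, 0, 0]'

```text
t: 4.65
ee_pos: [0.5381, 0.1953, 0.2112]
tool_rot: [[0.179, 0.984, 0.0], [0.984, -0.179, -0.0], [-0.0, 0.0, -1.0]]
ft_force: [-0.5, -2.1, 3.2]
opening: -0.0
grip_force: 1.7
```

```bash
cat >> h.py <<'E'
def favg(n=6):
    F=[];Z=[]
    for i in range(n):
        bot.capture("side"); s=bot.observe(); F.append(s["ft_force"]); Z.append(s["ee_pos"][2])
    print("F",np.round(np.mean(F,0),2),"sd",np.round(np.std(F,0),2),"z",round(np.mean(Z),4),"t",round(s["t"],2))
E
python3 -c "
from h import *
favg()"
```

```text
F [ 0.29 -1.36  1.87] sd [0.46 0.66 0.93] z 0.211 t 4.95
```

>>> apply_moves --motion '[0, 0, 0.05, 0, 0, 0, 0, 0, 0, 0.1, 0, 0, 0, 0, 0, 0, 0.15, 0, 0, 0, 0, 0, 0, 0.2, 0, 0, 0, 0]'

```text
t: 5.35
ee_pos: [0.538, 0.1953, 0.2093]
tool_rot: [[0.179, 0.984, 0.0], [0.984, -0.179, 0.0], [0.0, 0.0, -1.0]]
ft_force: [-1.0, -0.6, 3.8]
opening: -0.0003
grip_force: 1.6
```

```bash
python3 -c "
from h import *
favg(4)"
```

```text
F [-0.47 -0.95  2.83] sd [0.42 0.32 0.51] z 0.2092 t 5.55
```

>>> apply_moves --motion '[0, 0, 0.05, 0, 0, 0, 0, 0, 0, 0.1, 0, 0, 0, 0, 0, 0, 0.15, 0, 0, 0, 0]'

```text
t: 5.85
ee_pos: [0.538, 0.1953, 0.2084]
tool_rot: [[0.179, 0.984, 0.0], [0.984, -0.179, -0.0], [0.0, 0.0, -1.0]]
ft_force: [-2.0, -1.1, 7.5]
opening: -0.0003
grip_force: 3.6
```

```bash
python3 -c "
from h import *
favg(4)"
```

```text
F [-1.67 -1.35  5.8 ] sd [0.38 0.69 0.28] z 0.2083 t 6.05
```

The force rose from 3.8 to 7.5 N over the last 1.5 mm, which puts about 2 N at the tip. The implied rim height of about 0.165 m agrees with the image scale. That is contact, so I'll lift off and check.

>>> apply_moves --motion '[0, 0, -0.2, 0, 0, 0, 0, 0, 0, -0.6, 0, 0, 0, 0, 0, 0, -2, 0, 0, 0, 0, 0, 0, -5, 0, 0, 0, 0, 0, 0, -9, 0, 0, 0, 0, 4, -4, -11, 0, 0, -8, 0, 0, -8, -11, 0, 0, -16, 0, -4, -12, -11, 0, 0, -24, 0, -8, -14, -11, 0, 0, -32, 0, -12, -14, -11, 0, 0, -40, 3]'

```text
t: 7.05
ee_pos: [0.3778, 0.1062, 0.3193]
tool_rot: [[-0.491, 0.871, 0.002], [0.871, 0.491, 0.001], [-0.001, 0.002, -1.0]]
ft_force: [0.7, -0.5, 0.3]
opening: 0.0134
grip_force: 0.0
```

```bash
python3 - <<'E'
from h import *
g=lambda x,k:np.clip(cv2.resize(x,None,fx=k,fy=k,interpolation=cv2.INTER_CUBIC).astype(float)*1.8,0,255).astype(np.uint8)
a=g(bot.capture("side")["image"][190:340,230:340],3.6); b=g(bot.capture("top")["image"][190:290,130:280],3); print(bot.observe()["ee_pos"],bot.observe()["ft_force"])
b=cv2.copyMakeBorder(b,0,max(0,len(a)-len(b)),0,0,0); b=b[:len(a)]
cv2.imwrite("pics/p2.png",cv2.resize(np.hstack([a,b]),None,fx=.92,fy=.92))
E
```

```text
[0.37904542 0.10372349 0.31979871] [ 0.69409594  0.95395665 -0.25346892]
```

View pics/p2.png

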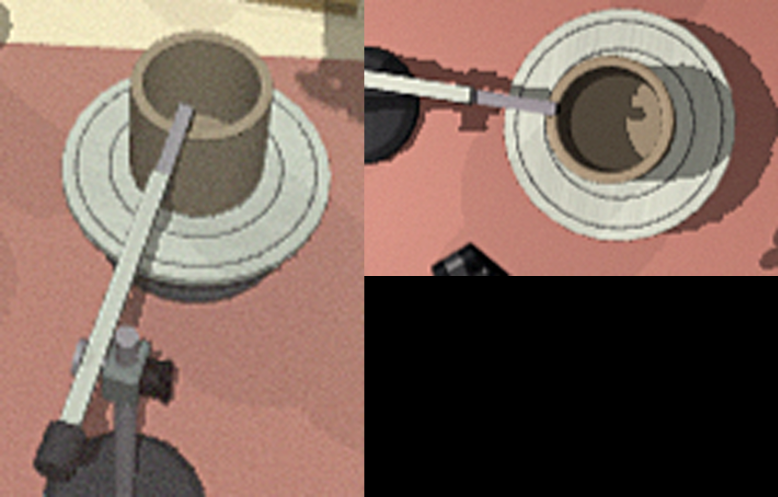

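The tip rests on the rim on the stand's side (top view about (197,226)) and the pot still stands centred. Next is the pinch at the pot's opposite side.

```bash
python3 -c "
from h import *
go([.505,.0203,.24],2.96);go([.505,.0203,.147],2.96)"
```

```text
at [0.379  0.1037 0.3198] shift [-13.38   6.95   8.03] turn [  0.1   0.2 -50.6] t 7.15
at [0.379  0.1037 0.3198] shift [-13.37   6.92  17.33] turn [  0.1   0.2 -50.6] t 7.15
```

>>> apply_moves --motion '[-4, 2.1, 0, 0, 0, -8, 4, -8, 4.2, 2, 0, 0, -16, 4, -12, 6.3, 4, 0, 0, -24, 4, -13.4, 6.9, 6, 0, 0, -32, 4, -13.4, 6.9, 7, 0, 0, -40, 4, -13.4, 6.9, 8, 0, 0, -48, 4, -13.4, 6.9, 8, 0, 0, -50.6, 4, -13.4, 6.9, 8, 0, 0, -50.6, 4, -13.4, 6.9, 8, 0, 0, -50.6, 4, -13.4, 6.9, 8, 0, 0, -50.6, 4]'

```text
t: 8.15
ee_pos: [0.5056, 0.0228, 0.2384]
tool_rot: [[-0.983, 0.183, 0.001], [0.183, 0.983, -0.0], [-0.001, 0.0, -1.0]]
ft_force: [0.4, 0.9, 0.5]
opening: 0.0403
grip_force: 0.0
```

```bash
python3 - <<'E'
from h import *
go([.505,.0203,.147],2.96)
s=bot.observe(); c=bot.capture("wrist"); print(s["opening"],s["ft_force"])
M=np.eye(4);M[:3,:3]=s["tool_rot"];M[:3,3]=s["ee_pos"]; c["pose"]=M@np.array(c["tool_from_camera"])
for X in([.513,.065,.165],[.505,.0203,.165],[.505,.0203,.2258]): print(proj(c,X))
cv2.imwrite("pics/w1.png",np.clip(c["image"].astype(float)*1.5,0,255).astype(np.uint8))
E
```

```text
at [0.5056 0.0228 0.2384] shift [ 0.02 -0.25  9.14] turn [ 0.   0.  -0.1] t 8.15
0.0402731588783717 [0.38050188 0.9099864  0.46853307]
[326.81454453 210.46578317]
[254.36590445 210.99906776]
[253.02939512 259.51888832]
```

View pics/w1.png

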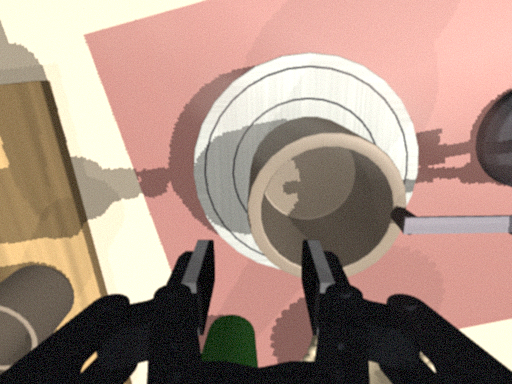

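The rim centre is seen at (326,205) against (327,210) predicted, and the fingers straddle the wall. The tip is at (402,218) on the far side. I'll descend.

>>> apply_moves --motion '[0, -0.25, 3, 0, 0, 0, 4, 0, -0.25, 6, 0, 0, 0, 4, 0, -0.25, 7.5, 0, 0, 0, 4, 0, -0.25, 8.5, 0, 0, 0, 4, 0, -0.25, 9.1, 0, 0, 0, 4, 0, -0.25, 9.1, 0, 0, 0, 4, 0, -0.25, 9.1, 0, 0, 0, 3, 0, -0.25, 9.1, 0, 0, 0, 2]'

```text
t: 9.0
ee_pos: [0.5054, 0.02, 0.1479]
tool_rot: [[-0.983, 0.182, 0.002], [0.182, 0.983, -0.0], [-0.002, 0.0, -1.0]]
ft_force: [-0.9, 0.4, 0.2]
opening: 0.0202
grip_force: 0.0
```

>>> apply_moves --motion '[0, 0, 0, 0, 0, 0, 1.7, 0, 0, 0, 0, 0, 0, 1.5, 0, 0, 0, 0, 0, 0, 1.4, 0, 0, 0, 0, 0, 0, 1.3, 0, 0, 0, 0, 0, 0, 1.3]' --force 20

```text
t: 9.5
ee_pos: [0.5051, 0.0204, 0.1471]
tool_rot: [[-0.983, 0.182, 0.001], [0.182, 0.983, 0.001], [-0.001, 0.001, -1.0]]
ft_force: [1.2, 3.6, 1.5]
opening: 0.0134
grip_force: 1.7
```

The inner pad touches first, so I'll shift 2 mm towards the stand and close.

>>> apply_moves --motion '[0, 0.1, 0, 0, 0, 0, 1.3, 0, 0.2, 0, 0, 0, 0, 1.2, 0, 0.2, 0, 0, 0, 0, 1.1, 0, 0.2, 0, 0, 0, 0, 1.0, 0, 0.2, 0, 0, 0, 0, 0.9, 0, 0.2, 0, 0, 0, 0, 0.9]'

```text
t: 10.1
ee_pos: [0.5051, 0.0214, 0.1469]
tool_rot: [[-0.983, 0.182, -0.0], [0.182, 0.983, -0.001], [0.0, -0.001, -1.0]]
ft_force: [-2.7, -4.7, 1.4]
opening: 0.011
grip_force: 18.4
```

>>> apply_moves --motion '[0, 0.1, 0, 0, 0, 0, 0.6, 0, 0, 0, 0, 0, 0, 0.3, 0, 0, 0, 0, 0, 0, 0.3, 0, 0, 0, 0, 0, 0, 0.3]' --force 60

```text
t: 10.5
ee_pos: [0.5055, 0.0222, 0.1469]
tool_rot: [[-0.983, 0.182, 0.001], [0.182, 0.983, 0.0], [-0.001, 0.001, -1.0]]
ft_force: [2.6, -0.7, -0.5]
opening: 0.0099
grip_force: 54.6
```

Gripped with no net load. Next I'll slide the pot away from the stand, along tool −y, keeping it level.

>>> apply_moves --motion '[0, -0.3, 0, 0, 0, 0, 0.3, 0, -0.6, 0, 0, 0, 0, 0.3, 0, -1, 0, 0, 0, 0, 0.3, 0, -1.4, 0, 0, 0, 0, 0.3, 0, -1.8, 0, 0, 0, 0, 0.3, 0, -2.2, 0, 0, 0, 0, 0.3, 0, -2.6, 0, 0, 0, 0, 0.3, 0, -3, 0, 0, 0, 0, 0.3, 0, -3.4, 0, 0, 0, 0, 0.3, 0, -3.6, 0, 0, 0, 0, 0.3, 0, -3.6, 0, 0, 0, 0, 0.3]'

```text
t: 11.6
ee_pos: [0.4986, -0.0139, 0.1469]
tool_rot: [[-0.983, 0.182, -0.0], [0.182, 0.983, -0.001], [-0.0, -0.001, -1.0]]
ft_force: [-0.1, 1.1, 1.6]
opening: 0.0097
grip_force: 55.0
```

```bash
python3 - <<'E'
from h import *
g=lambda x,k:np.clip(cv2.resize(x,None,fx=k,fy=k,interpolation=cv2.INTER_CUBIC).astype(float)*1.8,0,255).astype(np.uint8)
a=g(bot.capture("side")["image"][180:330,230:350],3.3); b=g(bot.capture("top")["image"][180:290,120:270],3); print(bot.observe()["ee_pos"],bot.observe()["ft_force"])
b=cv2.copyMakeBorder(b,0,len(a)-len(b),0,0,0)
cv2.imwrite("pics/p3.png",np.hstack([a,b])[:,:800])
E
```

```text
[ 0.49859531 -0.01383199  0.14688113] [-1.43029138  0.05095171  1.86302553]
```

View pics/p3.png

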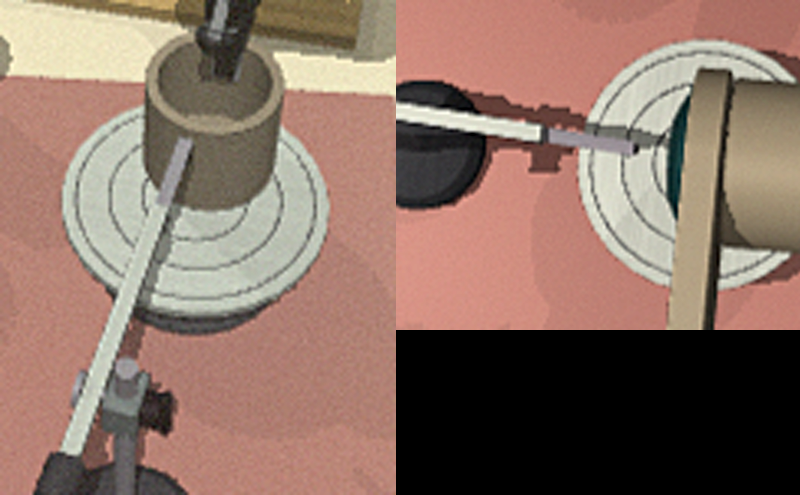

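The pot is clear of the tip by about 30 mm and the arm has not moved. I'll lift and carry it.

```bash
python3 -c "
from h import *
go([.458,-.310,.187],2.96)"
```

```text
at [ 0.4986 -0.0138  0.1469] shift [ -1.4  -29.87  -3.98] turn [-0.1 -0.  -0.1] t 11.7
```

>>> apply_moves --motion '[0, 0, -0.3, 0, 0, 0, 0.3, 0, 0, -1, 0, 0, 0, 0.3, 0, 0, -2, 0, 0, 0, 0.3, 0, 0, -3, 0, 0, 0, 0.3, 0, -1, -4, 0, 0, 0, 0.3, -0.2, -3, -4, 0, 0, 0, 0.3, -0.4, -6, -4, 0, 0, 0, 0.3, -0.6, -9, -4, 0, 0, 0, 0.3, -0.8, -12, -4, 0, 0, 0, 0.3, -1, -15, -4, 0, 0, 0, 0.3, -1.2, -18, -4, 0, 0, 0, 0.3, -1.4, -21, -4, 0, 0, 0, 0.3]'

```text
t: 12.9
ee_pos: [0.4737, -0.2244, 0.1878]
tool_rot: [[-0.983, 0.182, 0.001], [0.182, 0.983, -0.001], [-0.001, -0.001, -1.0]]
ft_force: [1.3, -0.8, -5.9]
opening: 0.0099
grip_force: 54.7
```

>>> apply_moves --motion '[0, -3, 0, 0, 0, 0, 0.3, 0, -5.5, 0, 0, 0, 0, 0.3, 0, -7.5, 0, 0, 0, 0, 0.3, 0, -8.9, 0, 0, 0, 0, 0.3, 0, -8.9, 2, 0, 0, 0, 0.3, 0, -8.9, 4, 0, 0, 0, 0.3, 0, -8.9, 5.5, 0, 0, 0, 0.3, 0, -8.9, 6.5, 0, 0, 0, 0.3, 0, -8.9, 7, 0, 0, 0, 0.3, 0, -8.9, 7, 0, 0, 0, 0.3]'

```text
t: 13.9
ee_pos: [0.458, -0.3098, 0.1166]
tool_rot: [[-0.983, 0.182, -0.0], [0.182, 0.983, 0.0], [0.0, 0.0, -1.0]]
ft_force: [0.4, 1.4, -5.6]
opening: 0.0098
grip_force: 54.7
```

```bash
python3 - <<'E'
from h import *
favg(5);go([.458,-.310,.095],2.96)
c=bot.capture("side"); 
g=np.clip(cv2.resize(c["image"][100:230,190:400],None,fx=3.6,fy=3.6,interpolation=2).astype(float)*1.7,0,255).astype(np.uint8); cv2.imwrite("pics/p4.png",g)
E
```

```text
F [ 0.05  0.29 -5.11] sd [0.42 0.29 0.48] z 0.1178 t 14.15
at [ 0.4584 -0.3102  0.1178] shift [0.05 0.01 2.28] turn [-0.   0.1 -0.1] t 14.15
```

View pics/p4.png

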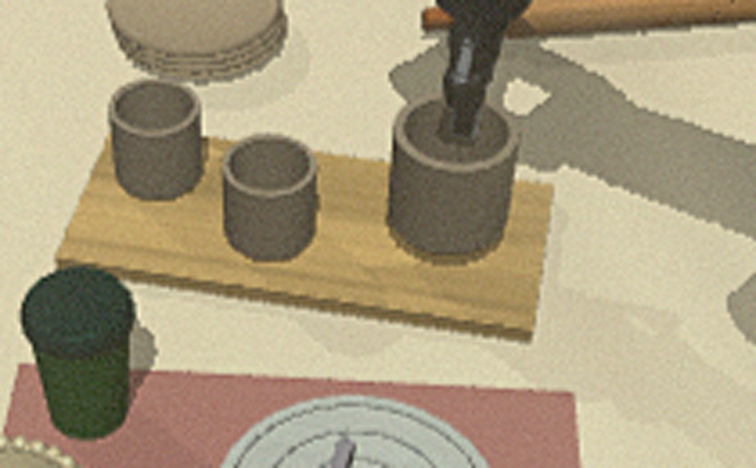

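The pot hangs level, well inside the free end, with the cups untouched. I'll lower it gently.

>>> apply_moves --motion '[0, 0, 0.5, 0, 0, 0, 0.3, 0, 0, 1, 0, 0, 0, 0.3, 0, 0, 1.4, 0, 0, 0, 0.3, 0, 0, 1.6, 0, 0, 0, 0.3, 0, 0, 1.75, 0, 0, 0, 0.3, 0, 0, 1.85, 0, 0, 0, 0.3]'

```text
t: 14.8
ee_pos: [0.4581, -0.31, 0.0983]
tool_rot: [[-0.983, 0.182, 0.0], [0.182, 0.983, -0.0], [-0.0, -0.0, -1.0]]
ft_force: [0.3, -0.2, -5.6]
opening: 0.0099
grip_force: 54.7
```

>>> apply_moves --motion '[0, 0, 0.1, 0, 0, 0, 0.3, 0, 0, 0.2, 0, 0, 0, 0.3]'

```text
t: 15.0
ee_pos: [0.4582, -0.31, 0.0965]
tool_rot: [[-0.983, 0.182, 0.0], [0.182, 0.983, -0.0], [-0.0, -0.0, -1.0]]
ft_force: [0.3, -0.3, -4.5]
opening: 0.0102
grip_force: 54.7
```

>>> apply_moves --motion '[0, 0, 0.1, 0, 0, 0, 0.3, 0, 0, 0.15, 0, 0, 0, 0.3]'

```text
t: 15.2
ee_pos: [0.458, -0.3099, 0.0948]
tool_rot: [[-0.983, 0.182, -0.0], [0.182, 0.983, -0.0], [-0.0, -0.0, -1.0]]
ft_force: [0.4, -0.3, -6.3]
opening: 0.0098
grip_force: 54.7
```

>>> apply_moves --motion '[0, 0, 0.05, 0, 0, 0, 0.3, 0, 0, 0.1, 0, 0, 0, 0.3]'

```text
t: 15.4
ee_pos: [0.4581, -0.31, 0.0939]
tool_rot: [[-0.983, 0.182, 0.0], [0.182, 0.983, -0.0], [-0.0, -0.0, -1.0]]
ft_force: [0.3, -0.6, -5.0]
opening: 0.0097
grip_force: 54.7
```

>>> apply_moves --motion '[0, 0, 0.05, 0, 0, 0, 0.3, 0, 0, 0.1, 0, 0, 0, 0.3]'

```text
t: 15.6
ee_pos: [0.4582, -0.3102, 0.0932]
tool_rot: [[-0.983, 0.182, 0.0], [0.182, 0.983, -0.001], [-0.001, -0.001, -1.0]]
ft_force: [-1.1, -0.3, -2.4]
opening: 0.0098
grip_force: 55.2
```

>>> apply_moves --motion '[0, 0, 0.05, 0, 0, 0, 0.3, 0, 0, 0.05, 0, 0, 0, 0.3]'

```text
t: 15.8
ee_pos: [0.4582, -0.3103, 0.0932]
tool_rot: [[-0.983, 0.182, 0.001], [0.182, 0.983, -0.001], [-0.001, -0.001, -1.0]]
ft_force: [-3.5, -0.5, 1.6]
opening: 0.0095
grip_force: 55.5
```

```bash
python3 -c "
from h import *
favg(4)"
```

```text
F [-2.84 -0.98  2.78] sd [0.68 0.2  0.62] z 0.0932 t 16.0
```

The pot is down, with the load transferred to the board. I'll release and back off.

>>> apply_moves --motion '[0, 0, 0, 0, 0, 0, 0.8, 0, 0, 0, 0, 0, 0, 1.0, 0, 0, 0, 0, 0, 0, 1.2, 0, 0, 0, 0, 0, 0, 1.6, 0, 0, 0, 0, 0, 0, 2, 0, 0, 0, 0, 0, 0, 2.5, 0, 0, 0, 0, 0, 0, 3, 0, 0, 0, 0, 0, 0, 3]' --force 20

```text
t: 16.8
ee_pos: [0.4581, -0.3099, 0.0923]
tool_rot: [[-0.983, 0.182, -0.0], [0.182, 0.983, 0.0], [0.0, 0.0, -1.0]]
ft_force: [0.2, 0.2, -0.5]
opening: 0.0297
grip_force: 0.0
```

>>> apply_moves --motion '[0, 0, -1, 0, 0, 0, 3, 0, 0, -3, 0, 0, 0, 3, 0, 0, -6, 0, 0, 0, 3, 0, 0, -10, 0, 0, 0, 3, 0, 0, -14, 0, 0, 0, 3, 0, -4, -16, 0, 0, 0, 3, 0, -8, -18, 0, 0, 0, 3, 0, -12, -18, 0, 0, 0, 3, 0, -16, -18, 0, 0, 0, 3, 0, -16, -18, 0, 0, 0, 3]'

```text
t: 17.8
ee_pos: [0.4269, -0.471, 0.2716]
tool_rot: [[-0.982, 0.187, -0.001], [0.187, 0.982, -0.0], [0.001, -0.0, -1.0]]
ft_force: [-0.4, -0.2, -0.6]
opening: 0.0296
grip_force: 0.0
```

```bash
python3 - <<'E'
from h import *
s=bot.observe();print(s["t"],s["ee_pos"],s["ft_force"])
c=bot.capture("side"); t=bot.capture("top")
k=lambda x,f:np.clip(cv2.resize(x,None,fx=f,fy=f,interpolation=2).astype(float)*1.7,0,255).astype(np.uint8)
a=k(c["image"][110:370,190:380],2.2);b=k(t["image"][110:310,200:410],1.7);b=cv2.copyMakeBorder(b,0,len(a)-len(b),0,0,0)
cv2.imwrite("pics/p5.png",np.hstack([a,b]))
E
```

```text
17.8 [ 0.42687787 -0.47104329  0.27157714] [-0.44346712 -0.21997339 -0.61107873]
```

View pics/p5.png

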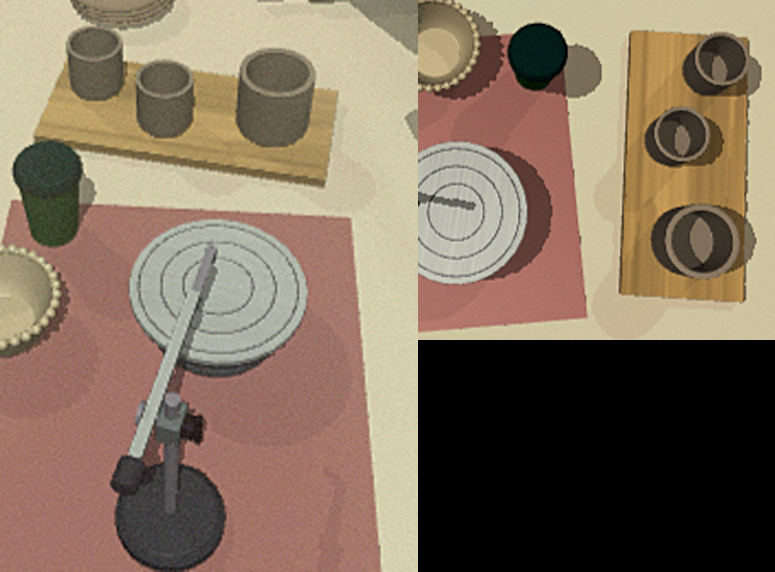

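The pot stands upright wholly on the free end: side about (315,154), top about (366,252). The arm is still at its setting, the cups, bowl and tumbler have not moved, and the robot is clear.

```bash
python3 -c "
from bench import bot
print(bot.sign_off())"
```

```text
the job is handed in; nothing more can be done
None
```

The gauge is set with a light touch on the pot's rim (about 2 N at the tip), the pot stands upright on the board's free end, the other pieces are where they were, and I handed the job in at about 18 s; no verdict was returned.

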